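# Seat the kidney plate in the grinder head

## Robot

A 6-joint arm with a two-finger parallel gripper is mounted at the origin on the work surface. World frame = base frame: x ahead of the robot, y to its left, z up, the work surface at z = 0. Lengths are in m, angles in degrees, forces in N, time in s.
With the tool pointing down it reaches from about 0.35 to 0.875 m from the base axis. Payload 4.2 kg.
Tool frame: the origin (TCP) lies midway between the tips of the shut fingers; the grasp point (between the pads) lies 19 mm behind it (hold_point_z is the z of the grasp point in the tool frame, in m); z points along the fingers, y is the direction in which the jaws open and shut (so a half turn about z gives the same grasp; the last joint's range is limited). The gripper opens to 87 mm and grips with 3 to 60 N. Pads are 19 mm wide; open, the fingers measure 117 mm over their backs; the gripper's body (75 mm by 190 mm) begins 51 mm behind the grasp point.
Start: joints at [-54.053, 22.042, 0.453, 0, -68.411, -14.817], TCP at [0.225, -0.583, 0.223] pointing down, gripper open.
Joint ranges: [-179.83, 179.83], [-69.29, 118.12], [-61.27, 80.66], [-181.25, 117.63], [-171.15, -9.14], [-177.46, 177.46]. Speed limits (degrees/s): [159.86, 159.86, 180, 180, 180, 180].

## Interface

Orientations are given as a 3x3 rotation matrix whose columns are the frame's x, y, z axes.
In Python, from station import * gives the robot as it stands. The module is installed in compiled form; this text tells all that it offers.
- The arm moves only by the tool jog_arm, never from a script. Its argument "moves" is a list of rows, each a list of 7 numbers: the closure, from -1 (fully open) to 1 (shut), then the shift along the tool's x, y, z in m, then the turn, a rotation vector about the tool's x, y, z in rad. In form: [[gripper, x, y, z, wx, wy, wz], ...]. A call has exactly 10 rows; each row is the pose to reach, as a shift and turn from the pose commanded when the call began, along the tool's axes at that moment; what a row does not reach only later rows make up. A row lasts 1/12 s, in which the tool goes at most 41.7 mm and 7.16 degrees, less where a joint would pass 70% of its speed; a pose out of reach is approached as far as the arm can. A call with a gripper value outside its range is refused whole. The fingers move at their own pace and stop on an object; the grip force is fixed at half the most. Time passes only in rows, so rows that repeat a pose let the fingers close, or fill a call up. It gives the time, the measured TCP pose, the force and the opening at its end, in the units of the state.
- sense(): the state, without advancing time (a new reading comes with each control period).
- capture(name): name is "side" or "top" or "wrist"; returns a dict with "frame" (400x640x3 uint8, red, green, blue), "fov_y" (degrees; the focal length in pixels is half the picture's height over the tangent of half this angle, whatever the lens; pixels are square), "cx", "cy" (the principal point, pixels), "world_from_camera" (4x4, takes a point from camera to world coordinates). Camera axes: x right, y down, z forward; pixel columns grow to the right and rows downward; lengths in m; the calibration is good to about 2 mm. The wrist camera is an equidistant fisheye: a pixel r from the principal point sees the ray r / f radians off the axis. A picture is of the moment at which its call begins. There is no depth.
- finish_job(): hands the job in, once; it reports no verdict.
The state is a dict: "time_s": time; "joints": joint angles; "joint_velocities": joint speeds; "effort": joint torques, N m; "tcp_pos": TCP position; "ee_rot": TCP orientation; "wrist_force": force on the tool from outside, world axes, zero at the start; "moment": the same for the moment, N m; "gripper_width": opening from 0.0 (shut) to 1.0 (fully open).
Only numpy, scipy, OpenCV 4.12 (cv2) and the standard library are available. Lean on these libraries where they do the work, as an engineer would, in place of code of your own. Each camera call takes 0.05 s, during which the arm holds its last target.

## Task

The meat-grinder head stands mouth up with its four-opening plate lying unseated on top of the locating pin. With the fingertips, turn the plate until the notch in its rim is over the pin, then press the plate down until it is fully home in the mouth. Do not lift the plate off its stud, and leave the other grinder parts and kitchen things where they are.

Things in the scene. Friction and masses are not known exactly. Their poses are not given: they have to be found in the camera images.
- mouth (a point): Centre of the open mouth of the grinder head (fixed aluminium barrel 166 mm across, upright on its drive end). On the barrel's axis, level with its flat end face, 170 mm above the table; z up, +x along the square feed neck. Mouth 133 mm wide, shoulder 10 mm down; below it a 110 mm hollow, 45 mm deep, round the worm's 38 mm core (top 24 mm under the face) and 14 mm stud (top level with the face).
- pin_point (a point): The locating pin: a dark steel rod 10 mm thick that lies radially in a slot across the barrel's end face, on the same side as the feed neck, its top level with the end face, reaching from the outside of the barrel to 58 mm from the axis. This point is on top of the pin, 61 mm from the axis, where the middle of the notch must come.
- plate_top (a point): Centre of the upper face of the kidney plate: level steel disc, 130 mm across, 12 mm thick, notched rim, 34 mm hub with brass bush on the stud, four spokes 12 mm wide at right angles, so four through openings from 17 to 52 mm off the axis. z up; +x along a spoke, to the notch. It can only turn and slide up or down. Unseated, this face is 12.5 mm above the barrel's end face; fully home, 2 mm above it.
- plate_notch (a point): The notch in the plate's rim: 15.5 mm wide, 9 mm deep inwards from the rim, right through. This point is in the middle of it, 61 mm from the axis, level with the plate's upper face.
- plate_turn (a joint): Angle of the plate about the vertical axis, rad, counter-clockwise from above positive: 0 (or any whole turn, 2 pi) when the notch is centred over the pin. It turns freely without end stops against about 0.08 N m of friction and stays where it is left; it enters when within about 0.05 rad of the pin, whose round top guides it.
- plate_drop (a joint): How far the plate has been pressed down, m: 0 as it lies on top of the pin, 0.0105 fully home on the shoulder; negative when lifted. The bush is a snug fit: it moves down only under a press of about 5 N or more, and stays where it is left. With the notch off the pin it stops on the pin: even a hard press (20 N) only gains 2 or 3 mm.
- ring_nut: Bystander: aluminium ring nut, 192 mm across (four grip lugs to 222 mm), 34 mm high, lying beside the head. Origin at the centre of its underside.
- mincing_plate: Bystander: loose steel plate with small holes, 130 mm across, 12 mm thick, lying on the table. Origin at the centre of its underside.
- cross_knife: Bystander: four-bladed knife, 116 mm across, 16 mm high, lying on the table. Origin at the centre of its underside.
- filling_tube: Bystander: white filling tube standing on its 104 mm flange, 150 mm high. Origin at the centre of its underside.
- stomper: Bystander: white meat stomper standing upright, 70 mm across, 196 mm high. Origin at the centre of its underside.
- squeeze_bottle: Bystander: squeeze bottle, 62 mm across, 200 mm high. Origin at the centre of its underside.
- tub: Bystander: tub with a green lid, 130 mm across, 148 mm high. Origin at the centre of its underside.

How it is judged:
By the outcome, as a careful person would: the job done as asked, in the order asked, and still so for the second after the job is handed in, with the robot touching nothing.
It also fails if it takes over 45 s, if anything falls off the work surface, if the arm or the gripper's body presses on something with over 40 N, if the wrist force passes 120 N, or if a joint passes its speed limit or range.

## Working session

There is one attempt and no reset: what is moved stays moved. The work goes in short steps, Python scripts to look and compute and a tool call to move; the robot and the scene stay as the last step left them, time stands still between calls to the robot, and variables do not carry over. Pictures are saved under pics/ and viewed, and the job is handed in when it is done.

Besides the shell and the picture viewer there is one more tool, called in YAML: its name, and indented under it one key for each argument. jog_arm: Moves the arm, as the interface text tells. Its arguments: {"type":"object","properties":{"moves":{"type":"array"}},"required":["moves"]}

```bash
mkdir -p pics; python3 - <<'E'
from station import *
import cv2,pickle
s=sense();print(s)
for n in("side","top","wrist"):
    c=capture(n);pickle.dump(c,open(f"{n}0.pkl","wb"));cv2.imwrite(f"pics/{n}0.png",c["frame"][:,:,::-1]);print(n,c["fov_y"],c["cx"],c["cy"],c["world_from_camera"])
E
```

```text
{'time_s': 0.0, 'joints': array([-5.40538873e+01,  2.20917906e+01,  3.80527163e-01, -2.78048026e-02,
       -6.84111907e+01, -1.48169824e+01]), 'joint_velocities': array([ 0.07931859,  0.02301508, -0.01163271, -0.04371494, -0.00606474,
       -0.10474538]), 'effort': array([-9.86023078e-04, -3.90658414e+01,  1.87407249e+01,  4.21989441e+00,
        1.09857885e-02, -1.84609767e-04]), 'tcp_pos': array([ 0.22509863, -0.58242016,  0.22145693]), 'ee_rot': array([[-9.32834859e-01, -3.60303114e-01, -8.89268307e-04],
       [-3.60304195e-01,  9.32832733e-01,  1.99509054e-03],
       [ 1.10701248e-04,  2.18149711e-03, -9.99997614e-01]]), 'wrist_force': array([ 0.29747742, -1.15319158, -0.68907445]), 'moment': array([ 0.04455943, -0.00505203, -0.01312174]), 'gripper_width': 0.9970953233893888}
side 45.29686616775247 311.11155033002274 200.5447483872317 [[ 0.93103882 -0.20729997  0.30032222 -0.00854845]
 [-0.36490085 -0.52040422  0.77202773 -1.43858917]
 [-0.00375238 -0.82837562 -0.56016046  1.18216352]
 [ 0.          0.          0.          1.        ]]
top 42.268209926906685 315.96302769873677 199.47618281762445 [[ 1.89577942e-04 -9.87716660e-01  1.56255441e-01  2.63595912e-01]
 [-9.99999375e-01 -1.51378831e-05  1.11756674e-03 -1.75063765e-03]
 [-1.10147391e-03 -1.56255556e-01 -9.87716046e-01  1.93243493e+00]
 [ 0.00000000e+00  0.00000000e+00  0.00000000e+00  1.00000000e+00]]
wrist 65.70646984690485 320.64474171453315 204.27055657362428 [[-0.36098012  0.90166299  0.23811176  0.16042106]
 [ 0.93256893  0.34821344  0.09519764 -0.60870074]
 [ 0.00292247  0.25642008 -0.96656102  0.38422259]
 [ 0.          0.          0.          1.        ]]
```

View pics/top0.png

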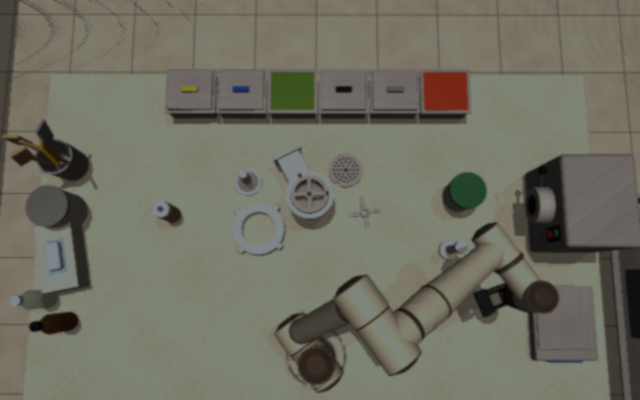

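View pics/side0.png

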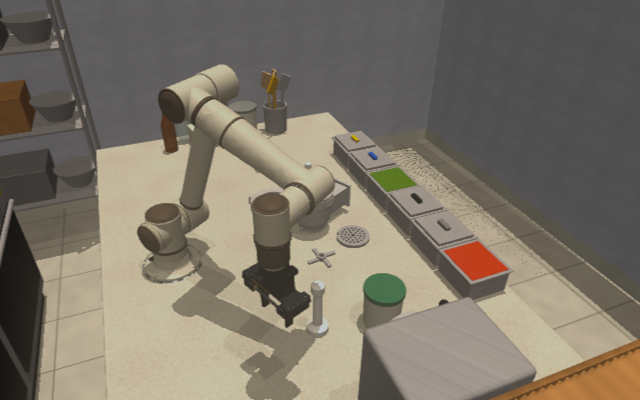

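View pics/wrist0.png

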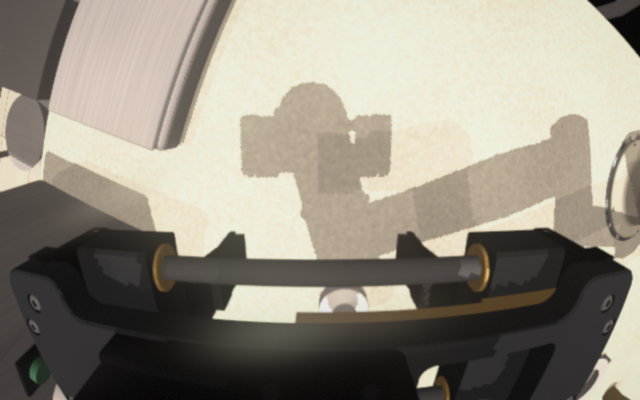

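```bash
cat > h.py <<'E'
import numpy as np,cv2,pickle
def ray(c,u,v):
    f=200/np.tan(np.radians(c["fov_y"]/2));T=c["world_from_camera"]
    x,y=(u-c["cx"]),(v-c["cy"])
    if c.get("fish"):
        r=np.hypot(x,y);t=r/f;d=np.array([x/r*np.sin(t),y/r*np.sin(t),np.cos(t)])
    else: d=np.array([x/f,y/f,1])
    return T[:3,3],T[:3,:3]@d
def onz(c,u,v,z):
    o,d=ray(c,u,v);return o+d*(z-o[2])/d[2]
def proj(c,p):
    T=c["world_from_camera"];q=T[:3,:3].T@(np.asarray(p)-T[:3,3]);f=200/np.tan(np.radians(c["fov_y"]/2))
    if c.get("fish"):
        t=np.arctan2(np.hypot(q[0],q[1]),q[2]);r=np.hypot(q[0],q[1]);return c["cx"]+f*t*q[0]/r,c["cy"]+f*t*q[1]/r
    return c["cx"]+f*q[0]/q[2],c["cy"]+f*q[1]/q[2]
E
python3 - <<'E'
from h import *
c=pickle.load(open("top0.pkl","rb"))
im=c["frame"][140:250,260:360,::-1]
cv2.imwrite("pics/topz.png",cv2.resize(im,None,fx=5.4,fy=5.4,interpolation=cv2.INTER_CUBIC))
print(onz(c,310,195,.1825))
E
```

```text
[0.55597284 0.02067956 0.1825    ]
```

View pics/topz.png

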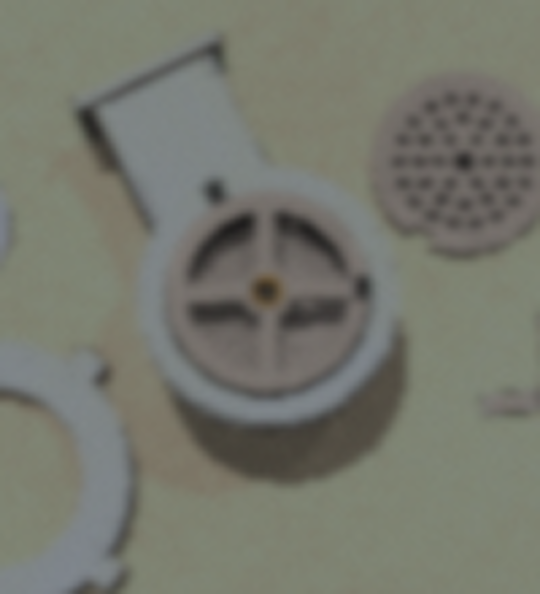

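```bash
cat >> h.py <<'E'
def go(s,target,yaw_y=None):
    """shift in tool axes and wz to reach target (world tcp) with tool-y heading yaw_y deg"""
    R=np.array(s["ee_rot"]);p=np.array(s["tcp_pos"])
    cur=np.degrees(np.arctan2(R[1,1],R[0,1]))
    d=R.T@(np.asarray(target)-p)
    w=0 if yaw_y is None else -np.radians((yaw_y-cur+180)%360-180)
    print("cur yaw",round(cur,2),"p",p.round(4),"shift",d.round(4),"wz",round(w,4))
E
python3 - <<'E'
from h import *
from station import *
c=pickle.load(open("top0.pkl","rb"))
def z2p(a,b): return (260+(a+.5)/5.4-.5,140+(b+.5)/5.4-.5)
hub=onz(c,*z2p(268,290),.1825);n=onz(c,*z2p(362,288),.18);pin=onz(c,*z2p(214,190),.17)
# brass mask
hsv=cv2.cvtColor(c["frame"],cv2.COLOR_RGB2HSV)
sub=hsv[183:205,300:320];m=(sub[...,1]>110)
ys,xs=np.nonzero(m);print("brass px",xs.mean()+300,ys.mean()+183,m.sum())
print(hub,n,pin)
for q in(n,pin):print(np.degrees(np.arctan2(*(q-hub)[[1,0]])),np.linalg.norm((q-hub)[:2]))
s=sense();go(s,[s["tcp_pos"][0],s["tcp_pos"][1],.30]);go(s,[hub[0]+.035,hub[1]+.035,.30],135)
E
```

```text
brass px nan nan 0
[0.56189869 0.02335979 0.1825    ] [ 0.56361581 -0.03641356  0.18      ] [0.62930672 0.05843591 0.17      ]
-88.35451117907533 0.05979800440897387
27.490448651288133 0.07598799778688904
cur yaw 111.13 p [ 0.2252 -0.5826  0.2217] shift [ 0.      0.0001 -0.0783] wz 0
cur yaw 111.13 p [ 0.2252 -0.5826  0.2217] shift [-0.5777  0.464  -0.0776] wz -0.4167<stdin>:9: RuntimeWarning: Mean of empty slice.
  ret = ret.dtype.type(ret / rcount)
```

jog_arm:
  moves:
    - [-0.2,0,0,-0.04,0,0,0]
    - [-0.2,0,0,-0.08,0,0,0]
    - [-0.2,-0.01,0.01,-0.08,0,0,0]
    - [-0.2,-0.04,0.03,-0.08,0,0,-0.06]
    - [-0.2,-0.07,0.055,-0.08,0,0,-0.12]
    - [-0.2,-0.1,0.08,-0.08,0,0,-0.18]
    - [-0.2,-0.13,0.105,-0.08,0,0,-0.24]
    - [-0.2,-0.16,0.13,-0.08,0,0,-0.3]
    - [-0.2,-0.19,0.155,-0.08,0,0,-0.36]
    - [-0.2,-0.22,0.18,-0.08,0,0,-0.42]

```text
time_s: 0.98
tcp_pos: [0.3659, -0.3339, 0.3024]
ee_rot: [[-0.703, -0.711, -0.0], [-0.711, 0.703, 0.0], [-0.0, 0.0, -1.0]]
wrist_force: [1.2, 0.0, 0.3]
gripper_width: 0.6
```

```bash
python3 - <<'E'
from h import *
from station import *
s=sense();print(s["time_s"],s["gripper_width"],s["joints"]);go(s,[.597,.058,.30],135)
E
```

```text
0.9833 0.6000240648295532 [-2.35648300e+01  6.36537549e+00 -9.19230617e+00 -1.26307570e-02
 -7.44544931e+01 -2.10813678e+01]
cur yaw 135.35 p [ 0.3659 -0.3339  0.3024] shift [-0.4412  0.111   0.0025] wz 0.0061
```

jog_arm:
  moves:
    - [-0.2,-0.035,0.009,0,0,0,0]
    - [-0.2,-0.072,0.018,0,0,0,0]
    - [-0.2,-0.11,0.028,0,0,0,0]
    - [-0.2,-0.15,0.038,0,0,0,0]
    - [-0.2,-0.19,0.048,0,0,0,0]
    - [-0.2,-0.23,0.058,0,0,0,0]
    - [-0.2,-0.27,0.068,0,0,0,0]
    - [-0.2,-0.31,0.078,0,0,0,0]
    - [-0.2,-0.35,0.088,0,0,0,0]
    - [-0.2,-0.385,0.097,0,0,0,0]

```text
time_s: 1.82
tcp_pos: [0.5688, 0.0082, 0.3022]
ee_rot: [[-0.704, -0.71, -0.0], [-0.71, 0.704, 0.0], [0.0, 0.0, -1.0]]
wrist_force: [0.5, -0.2, 0.5]
gripper_width: 0.598
```

jog_arm:
  moves:
    - [-0.2,-0.025,0.006,0,0,0,0]
    - [-0.2,-0.045,0.012,0,0,0,0]
    - [-0.2,-0.055,0.014,0,0,0,0]
    - [-0.2,-0.055,0.014,0,0,0,0]
    - [-0.2,-0.055,0.014,0,0,0,0]
    - [-0.2,-0.055,0.014,0,0,0,0]
    - [-0.2,-0.055,0.014,0,0,0,0]
    - [-0.2,-0.055,0.014,0,0,0,0]
    - [-0.2,-0.055,0.014,0,0,0,0]
    - [-0.2,-0.055,0.014,0,0,0,0]

```text
time_s: 2.65
tcp_pos: [0.5968, 0.0541, 0.3029]
ee_rot: [[-0.705, -0.709, 0.0], [-0.709, 0.705, 0.0], [-0.0, -0.0, -1.0]]
wrist_force: [-0.4, -0.1, -0.1]
gripper_width: 0.6
```

```bash
python3 - <<'E'
from h import *
from station import *
s=sense();print(s["time_s"],s["gripper_width"]);go(s,[.597,.058,.30],135)
c=capture("wrist");c["fish"]=1;pickle.dump(c,open("wrist1.pkl","wb"));cv2.imwrite("pics/wrist1.png",c["frame"][:,:,::-1])
print(proj(c,[.562,.0234,.1825]))
E
```

```text
2.65 0.5998686179610128
cur yaw 135.15 p [0.5968 0.0541 0.3029] shift [-0.003   0.0026  0.0029] wz 0.0026
(np.float64(324.55445197426025), np.float64(149.86931376233667))
```

View pics/wrist1.png

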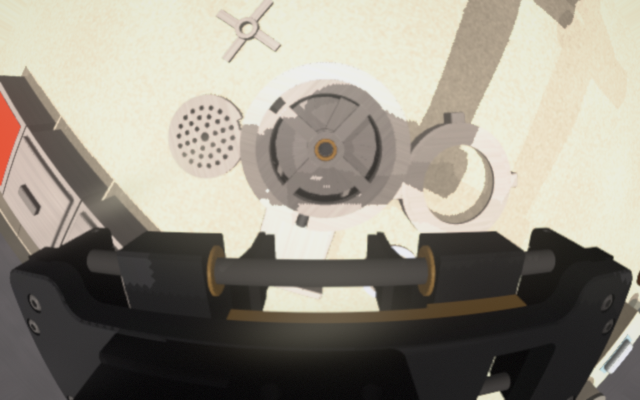

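```bash
python3 - <<'E'
from h import *
c=pickle.load(open("wrist1.pkl","rb"));im=c["frame"]
hsv=cv2.cvtColor(im,cv2.COLOR_RGB2HSV).astype(int)
sub=hsv[135:165,310:340];m=(sub[...,1]>90)&(sub[...,0]<30)
ys,xs=np.nonzero(m);(bx,by),r=cv2.minEnclosingCircle(np.c_[xs,ys].astype(np.float32));print("brass",bx+310,by+135,r,m.sum())
hub=onz(c,bx+310,by+135,.1825);print(hub)
g=cv2.cvtColor(im,cv2.COLOR_RGB2GRAY)
for nm,(x0,y0,x1,y1),z in(("notch",(266,92,290,114),.176),("pin",(293,210,314,230),.17)):
    s=(g[y0:y1,x0:x1]<95).astype(np.uint8);n,l,st,ce=cv2.connectedComponentsWithStats(s)
    for i in range(1,n):
        if st[i,4]>15:
            p=onz(c,ce[i,0]+x0,ce[i,1]+y0,z);d=p-hub
            print(nm,ce[i]+[x0,y0],st[i,4],p,np.degrees(np.arctan2(d[1],d[0])),np.hypot(d[0],d[1]))
cr=im[60:260,225:425,::-1];cv2.imwrite("pics/w1z.png",cv2.resize(cr,None,fx=3,fy=3,interpolation=cv2.INTER_CUBIC))
E
```

```text
brass 325.3464050292969 149.4346408843994 10.958208084106445 219
[0.56120521 0.02362411 0.1825    ]
```

View pics/w1z.png

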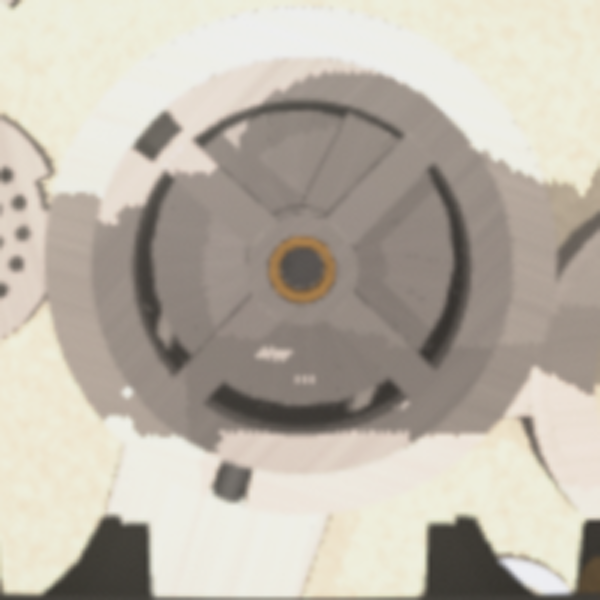

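```bash
python3 - <<'E'
from h import *
c=pickle.load(open("wrist1.pkl","rb"));im=c["frame"]
g=cv2.cvtColor(im,cv2.COLOR_RGB2GRAY)
hub=np.array([.5612,.0236,.1825])
for nm,(x0,y0,x1,y1),z,zh in(("notch",(266,94,288,116),.179,.1825),("pin",(292,208,312,230),.17,.17)):
  for th in(105,120,135):
    s=(g[y0:y1,x0:x1]<th).astype(np.uint8);n,l,st,ce=cv2.connectedComponentsWithStats(s)
    for i in range(1,n):
        if st[i,4]>25:
            p=onz(c,ce[i,0]+x0,ce[i,1]+y0,z);d=p-hub
            print(nm,th,ce[i]+[x0,y0],st[i,4],p.round(4),np.degrees(np.arctan2(d[1],d[0])),np.hypot(d[0],d[1]))
# spokes, from zoom picture, angle checks: opening corners
from station import *
go(sense(),[.5612,.0236,.19],135)
E
```

```text
notch 120 [276.91489362 105.05319149] 94 [ 0.5635 -0.037   0.179 ] -87.84462473892243 0.060690366536482125
notch 135 [276.98148148 105.02777778] 108 [ 0.5634 -0.037   0.179 ] -87.89969228736122 0.060660032594714294
pin 120 [301.78021978 220.26373626] 91 [0.6282 0.0581 0.17  ] 27.26869323465232 0.07537051837569692
pin 135 [301.75 220.25] 108 [0.6282 0.0581 0.17  ] 27.24352001782873 0.07536607181793793
cur yaw 135.16 p [0.5968 0.0542 0.3028] shift [0.0469 0.0037 0.1128] wz 0.0028
```

jog_arm:
  moves:
    - [-0.2,0.02,0.002,0.02,0,0,-0.03]
    - [-0.2,0.04,0.004,0.04,0,0,-0.03]
    - [-0.2,0.047,0.004,0.06,0,0,-0.03]
    - [-0.2,0.047,0.004,0.08,0,0,-0.03]
    - [-0.2,0.047,0.004,0.1,0,0,-0.03]
    - [-0.2,0.047,0.004,0.105,0,0,-0.03]
    - [-0.2,0.047,0.004,0.105,0,0,-0.03]
    - [-0.2,0.047,0.004,0.105,0,0,-0.03]
    - [-0.2,0.047,0.004,0.105,0,0,-0.03]
    - [-0.2,0.047,0.004,0.105,0,0,-0.03]

```text
time_s: 3.53
tcp_pos: [0.5619, 0.0244, 0.199]
ee_rot: [[-0.683, -0.73, 0.003], [-0.73, 0.683, 0.001], [-0.002, -0.002, -1.0]]
wrist_force: [0.5, -0.4, -0.6]
gripper_width: 0.602
```

```bash
python3 - <<'E'
from h import *
from station import *
s=sense();print(s["time_s"],s["gripper_width"],s["wrist_force"]);go(s,[.5612,.0236,.174],137)
c=capture("wrist");c["fish"]=1;cv2.imwrite("pics/wrist2.png",c["frame"][:,:,::-1])
c=capture("side");cv2.imwrite("pics/side2.png",cv2.resize(c["frame"][150:270,220:400,::-1],None,fx=4,fy=4,interpolation=cv2.INTER_CUBIC))
E
```

```text
3.5333 0.6016166027884332 [ 0.50312103 -0.37353745 -0.60852884]
cur yaw 136.93 p [0.5619 0.0244 0.199 ] shift [0.0011 0.     0.025 ] wz -0.0013
```

View pics/wrist2.png

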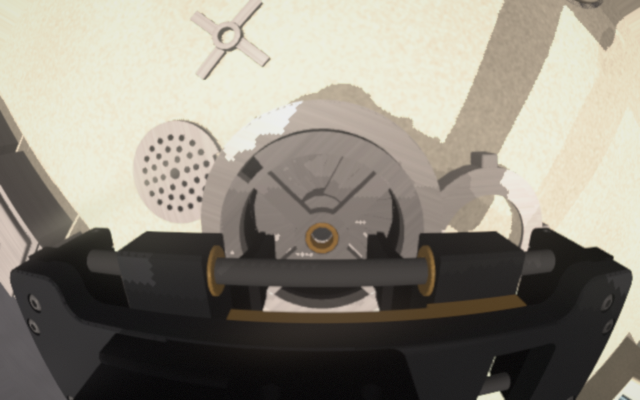

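View pics/side2.png

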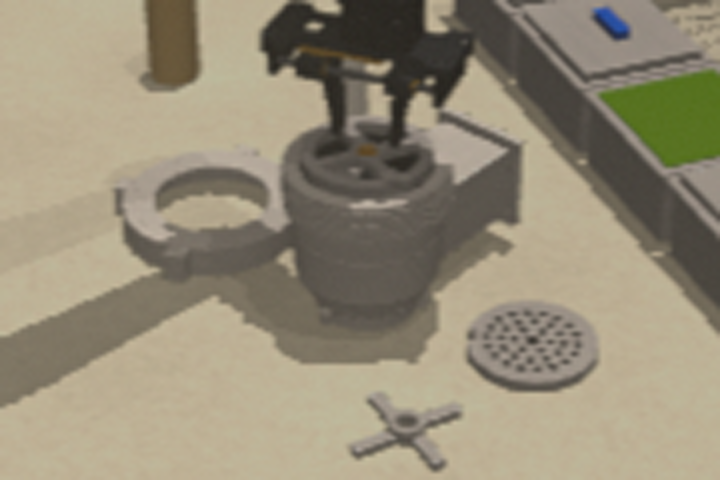

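The fingers (wrist picture, x≈262 and 380) hang over opposite openings, with the hub centred at (321,238). I'll lower into the openings.

jog_arm:
  moves:
    - [-0.2,0.001,0,0.005,0,0,0]
    - [-0.2,0.001,0,0.01,0,0,0]
    - [-0.2,0.001,0,0.014,0,0,0]
    - [-0.2,0.001,0,0.018,0,0,0]
    - [-0.2,0.001,0,0.022,0,0,0]
    - [-0.2,0.001,0,0.025,0,0,0]
    - [-0.2,0.001,0,0.025,0,0,0]
    - [-0.2,0.001,0,0.025,0,0,0]
    - [-0.2,0.001,0,0.025,0,0,0]
    - [-0.2,0.001,0,0.025,0,0,0]

```text
time_s: 4.47
tcp_pos: [0.5605, 0.0234, 0.1728]
ee_rot: [[-0.683, -0.73, 0.001], [-0.73, 0.683, 0.0], [-0.001, -0.0, -1.0]]
wrist_force: [-0.5, -0.4, -0.8]
gripper_width: 0.6
```

jog_arm:
  moves:
    - [-0.2,0,0,0,0,0,-0.05]
    - [-0.2,0,0,0,0,0,-0.12]
    - [-0.2,0,0,0,0,0,-0.2]
    - [-0.2,0,0,0,0,0,-0.28]
    - [-0.2,0,0,0,0,0,-0.36]
    - [-0.2,0,0,0,0,0,-0.44]
    - [-0.2,0,0,0,0,0,-0.52]
    - [-0.2,0,0,0,0,0,-0.6]
    - [-0.2,0,0,0,0,0,-0.68]
    - [-0.2,0,0,0,0,0,-0.76]

```text
time_s: 5.3
tcp_pos: [0.5607, 0.0238, 0.1729]
ee_rot: [[0.012, -1.0, 0.001], [-1.0, -0.012, 0.001], [-0.001, -0.001, -1.0]]
wrist_force: [0.2, 0.5, 0.2]
gripper_width: 0.598
```

jog_arm:
  moves:
    - [-0.2,0,0,0,0,0,-0.08]
    - [-0.2,0,0,0,0,0,-0.16]
    - [-0.2,0,0,0,0,0,-0.24]
    - [-0.2,0,0,0,0,0,-0.32]
    - [-0.2,0,0,0,0,0,-0.4]
    - [-0.2,0,0,0,0,0,-0.48]
    - [-0.2,0,0,0,0,0,-0.56]
    - [-0.2,0,0,0,0,0,-0.64]
    - [-0.2,0,0,0,0,0,-0.7]
    - [-0.2,0,0,0,0,0,-0.7]

```text
time_s: 6.13
tcp_pos: [0.5607, 0.0235, 0.1729]
ee_rot: [[0.651, -0.759, 0.001], [-0.759, -0.651, 0.0], [0.001, -0.001, -1.0]]
wrist_force: [0.0, -0.0, 0.3]
gripper_width: 0.603
```

```bash
python3 - <<'E'
from h import *
from station import *
s=sense();print(s["time_s"],s["joints"],s["wrist_force"],s["moment"]);go(s,[.5612,.0236,.174],137)
c=capture("wrist");c["fish"]=1;pickle.dump(c,open("wrist3.pkl","wb"));cv2.imwrite("pics/wrist3.png",c["frame"][:,:,::-1])
c=capture("top");cv2.imwrite("pics/top3.png",cv2.resize(c["frame"][140:250,260:360,::-1],None,fx=5,fy=5,interpolation=cv2.INTER_CUBIC))
E
```

```text
6.1333 [ 1.89490591e+01  1.81995961e+01 -1.29025940e+01  5.69683011e-03
 -5.88285380e+01  2.16734609e+01] [ 0.03205452 -0.00202284  0.30729205] [ 0.05507416  0.05425738 -0.00974361]
cur yaw -139.37 p [0.5607 0.0235 0.1729] shift [ 0.0003 -0.0004 -0.0011] wz 1.4595
```

View pics/wrist3.png

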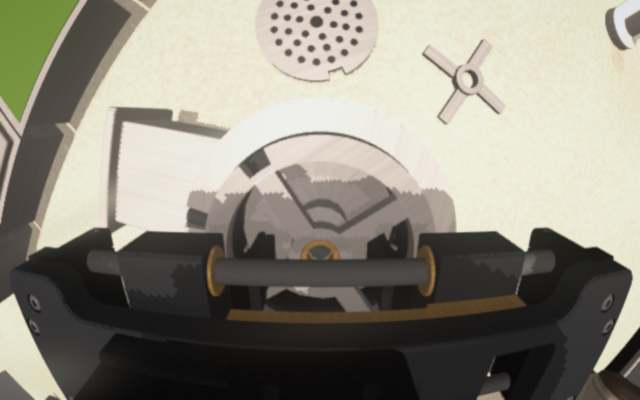

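```bash
python3 - <<'E'
from h import *
c=pickle.load(open("wrist3.pkl","rb"));im=c["frame"]
cv2.imwrite("pics/w3z.png",cv2.resize(im[120:270,170:320,::-1],None,fx=4,fy=4,interpolation=cv2.INTER_CUBIC))
g=cv2.cvtColor(im,cv2.COLOR_RGB2GRAY)
hub=np.array([.5612,.0236,.1825])
for nm,(x0,y0,x1,y1),z in(("notch",(240,148,272,180),.179),("pin",(184,202,212,228),.17)):
  for th in(100,120):
    s=(g[y0:y1,x0:x1]<th).astype(np.uint8);n,l,st,ce=cv2.connectedComponentsWithStats(s)
    for i in range(1,n):
        if st[i,4]>25:
            p=onz(c,ce[i,0]+x0,ce[i,1]+y0,z);d=p-hub
            print(nm,th,ce[i]+[x0,y0],st[i,4],np.degrees(np.arctan2(d[1],d[0])),np.hypot(d[0],d[1]))
E
```

```text
notch 100 [254.55610973 162.50872818] 401 -16.06396489967901 0.061078375739544784
notch 120 [254.43073593 162.54112554] 462 -16.003202957428403 0.061102246350186455
pin 100 [196.6953405  218.27956989] 279 26.969551861809997 0.0750757199329288
pin 120 [196.69470405 218.47040498] 321 27.060363027253622 0.07506211302259314
```

View pics/w3z.png

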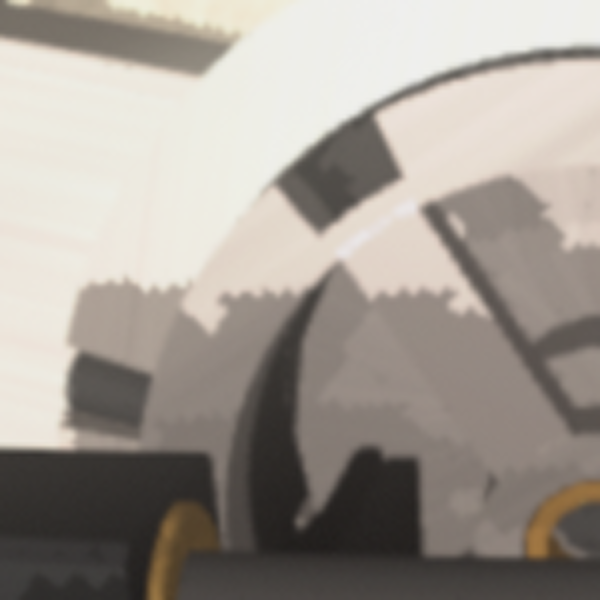

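jog_arm:
  moves:
    - [-0.2,0,0,0,0,0,-0.08]
    - [-0.2,0,0,0,0,0,-0.18]
    - [-0.2,0,0,0,0,0,-0.28]
    - [-0.2,0,0,0,0,0,-0.38]
    - [-0.2,0,0,0,0,0,-0.48]
    - [-0.2,0,0,0,0,0,-0.57]
    - [-0.2,0,0,0,0,0,-0.65]
    - [-0.2,0,0,0,0,0,-0.7]
    - [-0.2,0,0,0,0,0,-0.72]
    - [-0.2,0,0,0,0,0,-0.72]

```text
time_s: 7.07
tcp_pos: [0.561, 0.0235, 0.1729]
ee_rot: [[0.99, -0.143, 0.002], [-0.143, -0.99, 0.0], [0.002, -0.001, -1.0]]
wrist_force: [1.5, 0.1, 0.7]
gripper_width: 0.604
```

```bash
python3 - <<'E'
from h import *
from station import *
s=sense();print(s["time_s"],s["wrist_force"],s["moment"]);go(s,[.5612,.0236,.174],137)
c=capture("wrist");c["fish"]=1;pickle.dump(c,open("wrist4.pkl","wb"));cv2.imwrite("pics/wrist4.png",c["frame"][:,:,::-1])
E
```

```text
7.0667 [1.51859705 0.10953927 0.72841842] [-0.12283093 -0.50084347 -0.12921146]
cur yaw -98.24 p [0.561  0.0235 0.1729] shift [ 0.0001 -0.0001 -0.0011] wz 2.1774
```

View pics/wrist4.png

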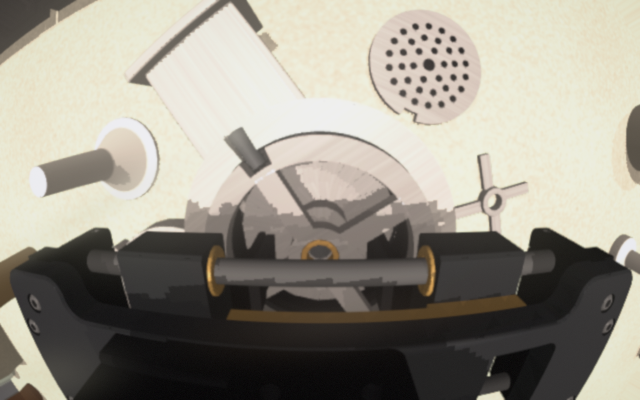

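```bash
python3 - <<'E'
from h import *
c=pickle.load(open("wrist4.pkl","rb"));im=c["frame"]
cv2.imwrite("pics/w4z.png",cv2.resize(im[115:190,210:285,::-1],None,fx=8,fy=8,interpolation=cv2.INTER_CUBIC))
E
```

```text
(no output)
```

View pics/w4z.png

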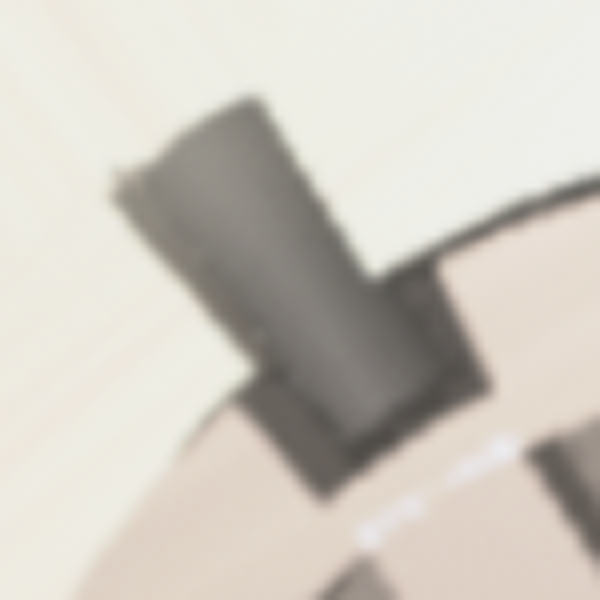

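```bash
python3 - <<'E'
from h import *
c=pickle.load(open("wrist4.pkl","rb"))
hub=np.array([.5611,.0236])
def P(a,b,z): return onz(c,210+(a+.5)/8-.5,115+(b+.5)/8-.5,z)[:2]
def ang(p): d=p-hub; return np.degrees(np.arctan2(d[1],d[0])),np.hypot(*d)
q=[P(325,500,.1825),P(492,390,.1825),P(238,402,.1825),P(437,262,.1825)]
print([ang(x) for x in q]); print(np.linalg.norm(q[0]-q[1]))
print("notch",ang(np.mean(q,0)),ang((q[0]+q[1])/2),ang((q[2]+q[3])/2))
r=[P(115,190,.166),P(258,95,.166),P(255,370,.166),P(368,278,.166)]
print("pin",ang(np.mean(r,0)),ang((r[0]+r[1])/2),ang((r[2]+r[3])/2),np.linalg.norm(r[0]-r[1]))
E
```

```text
[(np.float64(30.447683387152257), np.float64(0.05638438390212045)), (np.float64(17.15893750453802), np.float64(0.05635704903546064)), (np.float64(30.679780496423184), np.float64(0.06482139490745026)), (np.float64(16.710628161852526), np.float64(0.06512104313799565))]
0.013044937806700779
notch (np.float64(23.737533172285776), np.float64(0.060240546383799706)) (np.float64(23.8049286762702), np.float64(0.0559920999910553)) (np.float64(23.67901758401697), np.float64(0.06448906514450847))
pin (np.float64(27.91536464894039), np.float64(0.07459274235624616)) (np.float64(27.6817183059265), np.float64(0.08243851002978606)) (np.float64(28.203932669300293), np.float64(0.06674850669498836)) 0.012394834918661135
```

jog_arm:
  moves:
    - [-0.2,0,0,0,0,0,-0.02]
    - [-0.2,0,0,0,0,0,-0.04]
    - [-0.2,0,0,0,0,0,-0.055]
    - [-0.2,0,0,0,0,0,-0.065]
    - [-0.2,0,0,0,0,0,-0.065]
    - [-0.2,0,0,0,0,0,-0.065]
    - [-0.2,0,0,0,0,0,-0.065]
    - [-0.2,0,0,0,0,0,-0.065]
    - [-0.2,0,0,0,0,0,-0.065]
    - [-0.2,0,0,0,0,0,-0.065]

```text
time_s: 7.95
tcp_pos: [0.5604, 0.0234, 0.1727]
ee_rot: [[0.997, -0.078, 0.0], [-0.078, -0.997, 0.0], [0.0, -0.0, -1.0]]
wrist_force: [3.5, -0.3, 0.8]
gripper_width: 0.605
```

```bash
python3 - <<'E'
from h import *
from station import *
s=sense();print(s["time_s"],s["wrist_force"]);go(s,[.5612,.0236,.174],137)
c=capture("wrist");c["fish"]=1;pickle.dump(c,open("wrist5.pkl","wb"));im=c["frame"]
cv2.imwrite("pics/w5z.png",cv2.resize(im[115:190,210:285,::-1],None,fx=8,fy=8,interpolation=cv2.INTER_CUBIC))
E
```

```text
7.95 [ 3.52808662 -0.31777473  0.77100754]
cur yaw -94.46 p [0.5604 0.0234 0.1727] shift [ 0.0008 -0.0002 -0.0013] wz 2.2435
```

View pics/w5z.png

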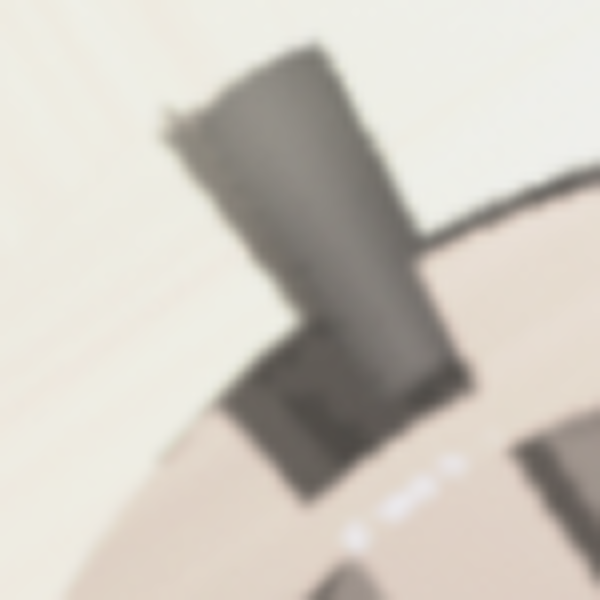

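```bash
python3 - <<'E'
from h import *
c=pickle.load(open("wrist5.pkl","rb"))
def P(a,b,z): return onz(c,210+(a+.5)/8-.5,115+(b+.5)/8-.5,z)[:2]
q=[P(307,500,.1825),P(472,382,.1825),P(220,402,.1825),P(415,262,.1825)]
r=[P(175,130,.166),P(318,45,.166),P(303,320,.166),P(418,240,.166)]
# brass centre
im=c["frame"];hsv=cv2.cvtColor(im,cv2.COLOR_RGB2HSV).astype(int)
for hub in (np.array([.5611,.0236]),np.array([.562,.0236]),np.array([.5611,.0246])):
  def ang(p): d=p-hub; return round(np.degrees(np.arctan2(d[1],d[0])),2),round(np.hypot(*d),4)
  print("notch",ang(np.mean(q,0)),ang((q[0]+q[1])/2),ang((q[2]+q[3])/2),"pin",ang(np.mean(r,0)),ang((r[0]+r[1])/2),ang((r[2]+r[3])/2))
d=np.array([np.subtract(r[0],r[2]),np.subtract(r[1],r[3])]);print(np.degrees(np.arctan2(d[:,1],d[:,0])))
t=c["world_from_camera"][:3,3];print(t)
# pin silhouettes: project expected pin at angles 26..29
for z in(.17,.165):
  for a in(26,27,28):
    for w in(-.005,.005):
      u=np.array([np.cos(np.radians(a)),np.sin(np.radians(a))]);n=np.array([-u[1],u[0]])
      for rr in(.066,.082):
        x,y=proj(c,[*(np.array([.5611,.0236])+rr*u+w*n),z]);print(z,a,w,rr,round((x-210+.5)*8-.5),round((y-115+.5)*8-.5))
E
```

```text
notch (np.float64(28.64), np.float64(0.0604)) (np.float64(28.7), np.float64(0.0563)) (np.float64(28.6), np.float64(0.0646)) pin (np.float64(27.85), np.float64(0.0744)) (np.float64(27.61), np.float64(0.0823)) (np.float64(28.15), np.float64(0.0665))
notch (np.float64(29.06), np.float64(0.0596)) (np.float64(29.14), np.float64(0.0555)) (np.float64(28.98), np.float64(0.0638)) pin (np.float64(28.18), np.float64(0.0736)) (np.float64(27.9), np.float64(0.0815)) (np.float64(28.52), np.float64(0.0657))
notch (np.float64(27.8), np.float64(0.06)) (np.float64(27.8), np.float64(0.0558)) (np.float64(27.81), np.float64(0.0641)) pin (np.float64(27.16), np.float64(0.074)) (np.float64(26.98), np.float64(0.0818)) (np.float64(27.39), np.float64(0.0661))
[28.59740461 21.80541444]
[0.63056083 0.01727649 0.33533389]
0.17 26 -0.005 0.066 443 233
0.17 26 -0.005 0.082 322 33
0.17 26 0.005 0.066 321 310
0.17 26 0.005 0.082 201 113
0.17 27 -0.005 0.066 428 241
0.17 27 -0.005 0.082 304 44
0.17 27 0.005 0.066 308 320
0.17 27 0.005 0.082 184 126
0.17 28 -0.005 0.066 414 249
0.17 28 -0.005 0.082 286 55
0.17 28 0.005 0.066 295 331
0.17 28 0.005 0.082 169 138
0.165 26 -0.005 0.066 456 228
0.165 26 -0.005 0.082 338 34
0.165 26 0.005 0.066 337 303
0.165 26 0.005 0.082 220 111
0.165 27 -0.005 0.066 442 236
0.165 27 -0.005 0.082 320 44
0.165 27 0.005 0.066 324 313
0.165 27 0.005 0.082 204 124
0.165 28 -0.005 0.066 427 244
0.165 28 -0.005 0.082 303 55
0.165 28 0.005 0.066 312 323
0.165 28 0.005 0.082 189 136
```

jog_arm:
  moves:
    - [-0.2,0,0,0,0,0,0.05]
    - [-0.2,0,0,0,0,0,0.1]
    - [-0.2,0,0,0,0,0,0.1]
    - [-0.2,0,0,-0.01,0,0,0.1]
    - [-0.2,0,0,-0.03,0,0,0.1]
    - [-0.2,0,0,-0.06,0,0,0.1]
    - [0.5,0,0,-0.09,0,0,0.1]
    - [1,0,0,-0.12,0,0,0.1]
    - [1,0,0,-0.12,0,0,0.1]
    - [1,0,0,-0.12,0,0,0.1]

```text
time_s: 8.83
tcp_pos: [0.5605, 0.0236, 0.295]
ee_rot: [[0.984, -0.176, 0.003], [-0.176, -0.984, 0.001], [0.003, -0.002, -1.0]]
wrist_force: [0.3, 0.1, -0.6]
gripper_width: 0.377
```

```bash
python3 - <<'E'
from h import *
from station import *
s=sense();print(s["time_s"],s["wrist_force"],s["gripper_width"]);go(s,[.5612,.0236,.19])
c=capture("wrist");c["fish"]=1;pickle.dump(c,open("wrist6.pkl","wb"));im=c["frame"]
cv2.imwrite("pics/w6.png",im[:,:,::-1])
E
```

```text
8.8333 [ 0.30127798  0.07030235 -0.6212677 ] 0.3772580139974249
cur yaw -100.12 p [0.5605 0.0236 0.295 ] shift [0.0004 0.     0.105 ] wz 0
```

View pics/w6.png

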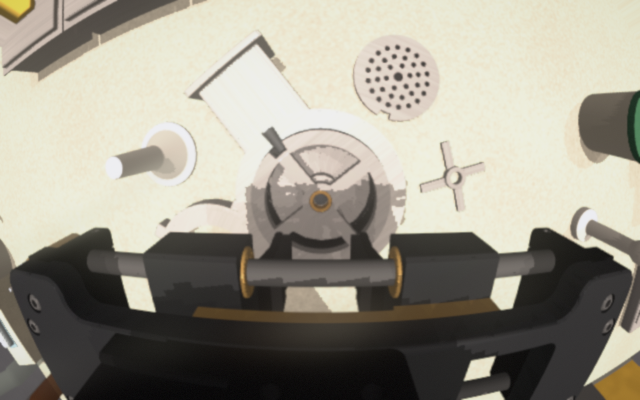

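```bash
python3 - <<'E'
from h import *
c=pickle.load(open("wrist6.pkl","rb"));im=c["frame"]
cv2.imwrite("pics/w6z.png",cv2.resize(im[118:178,250:310,::-1],None,fx=10,fy=10,interpolation=cv2.INTER_CUBIC))
hsv=cv2.cvtColor(im,cv2.COLOR_RGB2HSV).astype(int)
sub=hsv[185:216,305:336];m=(sub[...,1]>90)&(sub[...,0]<30)
ys,xs=np.nonzero(m);(bx,by),r=cv2.minEnclosingCircle(np.c_[xs,ys].astype(np.float32));print("brass",bx+305,by+185,r,onz(c,bx+305,by+185,.1825))
E
```

```text
brass 320.25 200.625 10.872225761413574 [0.56153467 0.0234621  0.1825    ]
```

View pics/w6z.png

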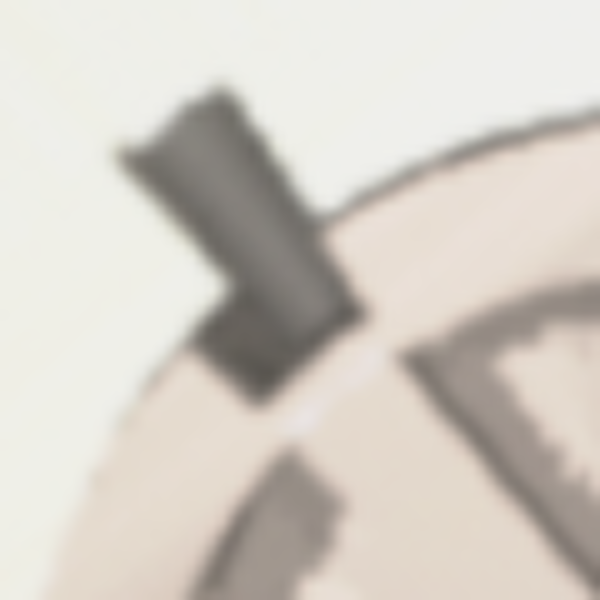

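```bash
python3 - <<'E'
from h import *
c=pickle.load(open("wrist6.pkl","rb"))
def P(a,b,z): return onz(c,250+(a+.5)/10-.5,118+(b+.5)/10-.5,z)[:2]
q=[P(262,403,.1825),P(365,312,.1825),P(193,345,.1825),P(322,232,.1825)]
r=[P(120,152,.166),P(225,85,.166),P(232,285,.166),P(318,215,.166)]
hub=np.array([.5615,.0235])
def ang(p): d=p-hub; return round(np.degrees(np.arctan2(d[1],d[0])),2),round(np.hypot(*d),4)
print("notch",ang(np.mean(q,0)),ang((q[0]+q[1])/2),ang((q[2]+q[3])/2),"pin",ang(np.mean(r,0)),ang((r[0]+r[1])/2),ang((r[2]+r[3])/2))
print("highlight",ang(P(200,150,.17)),ang(P(262,252,.17)))
E
```

```text
notch (np.float64(28.71), np.float64(0.0601)) (np.float64(28.75), np.float64(0.0561)) (np.float64(28.68), np.float64(0.0641)) pin (np.float64(27.71), np.float64(0.0745)) (np.float64(27.64), np.float64(0.0825)) (np.float64(27.8), np.float64(0.0665))
highlight (np.float64(27.07), np.float64(0.0781)) (np.float64(28.2), np.float64(0.0669))
```

Notch at 28.7° and pin at about 27.6°: the 1° difference is inside the 2.9° capture range. I'll press on the hub with shut fingers.

jog_arm:
  moves:
    - [1,0.001,0,0,0,0,0]
    - [1,0.001,0,0,0,0,0]
    - [1,0.001,0,0.01,0,0,0]
    - [1,0.001,0,0.03,0,0,0]
    - [1,0.001,0,0.055,0,0,0]
    - [1,0.001,0,0.08,0,0,0]
    - [1,0.001,0,0.095,0,0,0]
    - [1,0.001,0,0.103,0,0,0]
    - [1,0.001,0,0.103,0,0,0]
    - [1,0.001,0,0.103,0,0,0]

```text
time_s: 9.72
tcp_pos: [0.5614, 0.0231, 0.1893]
ee_rot: [[0.984, -0.177, -0.001], [-0.177, -0.984, -0.001], [-0.0, 0.001, -1.0]]
wrist_force: [0.2, 1.1, 0.5]
gripper_width: 0.003
```

jog_arm:
  moves:
    - [1,0,0,0.003,0,0,0]
    - [1,0,0,0.006,0,0,0]
    - [1,0,0,0.008,0,0,0]
    - [1,0,0,0.01,0,0,0]
    - [1,0,0,0.011,0,0,0]
    - [1,0,0,0.012,0,0,0]
    - [1,0,0,0.013,0,0,0]
    - [1,0,0,0.014,0,0,0]
    - [1,0,0,0.015,0,0,0]
    - [1,0,0,0.015,0,0,0]

```text
time_s: 10.55
tcp_pos: [0.5618, 0.0234, 0.1759]
ee_rot: [[0.984, -0.176, 0.002], [-0.176, -0.984, 0.0], [0.002, -0.001, -1.0]]
wrist_force: [-2.4, 0.1, 4.9]
gripper_width: 0.006
```

jog_arm:
  moves:
    - [1,0,0,0.001,0,0,0]
    - [1,0,0,0.002,0,0,0]
    - [1,0,0,0.003,0,0,0]
    - [1,0,0,0.004,0,0,0]
    - [1,0,0,0.005,0,0,0]
    - [1,0,0,0.006,0,0,0]
    - [1,0,0,0.006,0,0,0]
    - [1,0,0,0.006,0,0,0]
    - [1,0,0,0.006,0,0,0]
    - [1,0,0,0.006,0,0,0]

```text
time_s: 11.38
tcp_pos: [0.5619, 0.0234, 0.1722]
ee_rot: [[0.984, -0.176, 0.003], [-0.176, -0.984, -0.0], [0.003, -0.0, -1.0]]
wrist_force: [-5.3, 2.5, 14.3]
gripper_width: 0.005
```

Contact at 14 N, tip at 0.1722 (expected 0.172 when home). I'll press a bit more to confirm it is against the shoulder.

jog_arm:
  moves:
    - [1,0,0,0.001,0,0,0]
    - [1,0,0,0.002,0,0,0]
    - [1,0,0,0.003,0,0,0]
    - [1,0,0,0.004,0,0,0]
    - [1,0,0,0.005,0,0,0]
    - [1,0,0,0.005,0,0,0]
    - [1,0,0,0.005,0,0,0]
    - [1,0,0,0.005,0,0,0]
    - [1,0,0,0.005,0,0,0]
    - [1,0,0,0.005,0,0,0]

```text
time_s: 12.22
tcp_pos: [0.5621, 0.0233, 0.1718]
ee_rot: [[0.985, -0.174, 0.006], [-0.174, -0.985, -0.001], [0.006, -0.0, -1.0]]
wrist_force: [-14.6, 3.7, 33.3]
gripper_width: 0.001
```

Bottomed: the force rose from 14 to 33 N with only 0.4 mm of travel. I'll retreat and look.

jog_arm:
  moves:
    - [1,0,0,-0.004,0,0,0]
    - [1,0,0,-0.01,0,0,0]
    - [1,0,0,-0.02,0,0,0]
    - [1,0,0,-0.04,0,0,0]
    - [1,0,0,-0.07,0,0,0]
    - [1,0,0,-0.1,0,0,0]
    - [1,0,0,-0.13,0,0,0]
    - [1,-0.02,0,-0.13,0,0,0]
    - [1,-0.03,0,-0.13,0,0,0]
    - [1,-0.03,0,-0.13,0,0,0]

```text
time_s: 13.05
tcp_pos: [0.5299, 0.0286, 0.2934]
ee_rot: [[0.984, -0.176, -0.001], [-0.176, -0.984, 0.0], [-0.001, -0.0, -1.0]]
wrist_force: [-0.2, 0.3, 0.6]
gripper_width: 0.004
```

```bash
python3 - <<'E'
from h import *
from station import *
s=sense();print(s["time_s"],s["wrist_force"],s["tcp_pos"])
c=capture("wrist");c["fish"]=1;pickle.dump(c,open("wrist7.pkl","wb"));im=c["frame"]
cv2.imwrite("pics/w7.png",cv2.resize(im[90:270,220:420,::-1],None,fx=4,fy=3.3,interpolation=cv2.INTER_CUBIC))
c=capture("side");cv2.imwrite("pics/side7.png",cv2.resize(c["frame"][150:270,220:400,::-1],None,fx=4,fy=4,interpolation=cv2.INTER_CUBIC))
E
```

```text
13.05 [-0.2477346   0.3067696   0.62024775] [0.5298642  0.02860683 0.29339348]
```

View pics/w7.png

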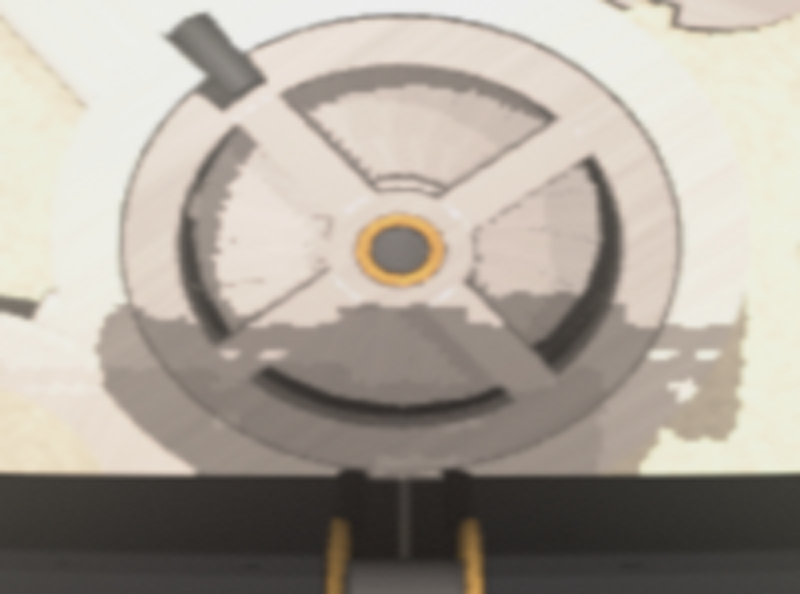

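View pics/side7.png

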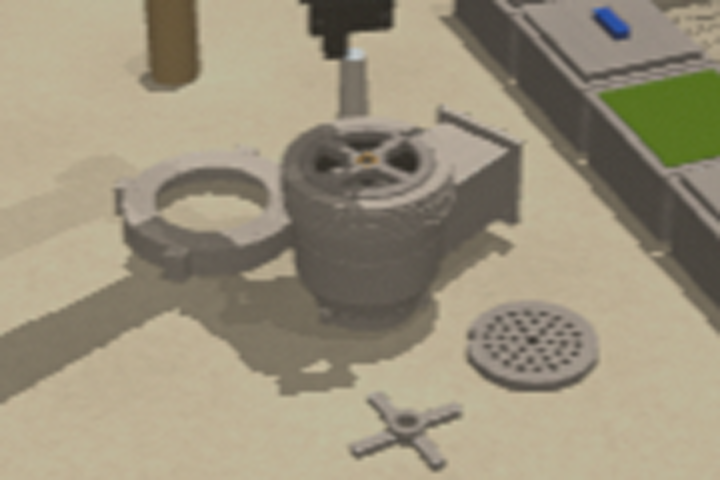

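The plate lies almost flush in the mouth with an even gap all round, and the pin sits in the notch (crop position 235,75). I'll hand the job in.

```bash
python3 - <<'E'
from station import *
print(finish_job())
E
```

```text
the job is handed in; nothing more can be done
None
```

The plate is seated in the mouth with its notch over the pin, and I handed the job in at about 13 s of the 45 s allowed.

**What I did:** I put the two half-open fingertips into opposite openings of the plate and turned it about 116° counter-clockwise. Then I backed the fingers off, lifted them clear, shut them and pressed on the hub.

**Last checks:**
- **Before the press:** the notch measured 28.7° and the pin about 27.6°. My pin readings ranged from about 27.1° to 28.2°. All of these are inside the 2.9° within which the plate enters.
- **During the press:** the fingertips stopped at 0.1718 m, where fully home is 0.172 m. The force rose from 14 to 33 N over the last 0.4 mm, so the plate was against the shoulder.
- **After the arm withdrew:** the wrist picture shows the pin in the notch and an even gap round the rim. The side picture shows the plate nearly flush. The ring nut, mincing plate and cross knife look unmoved; I did not compare the other bystanders against the first pictures.
- **Robot:** clear of everything, with the contact force back to about 0.

None of the checks failed.

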